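Fit the knurled collar on the carving stand

ROBOT

A 7-joint arm with a two-finger parallel gripper is mounted at the origin on the work surface. World frame = base frame: x ahead of the robot, y to its left, z up, the work surface at z = 0. Lengths are in m, angles in rad, forces in N, time in s.
With the tool pointing down it reaches from about 0.425 to 0.925 m from the base axis. Payload 6.8 kg.
Tool frame: the origin (TCP) lies at the very end of the fingers, on their centre line; the grasp point (between the pads) lies bot.tcp_to_grasp behind it (bot.tcp_to_grasp is the distance from the TCP to the grasp point, in m); z points along the fingers, y is the line along which they close (so a half turn about z gives the same grasp; the last joint's range is limited). The gripper opens to 85 mm and grips with 20 to 120 N. Pads are 22 mm wide; open, the fingers measure 114 mm over their backs; the gripper's body (76 mm by 85 mm) begins 54 mm behind the grasp point. The pads swing forward as they close: fully open they stand 13 mm farther back than shut.
Start: joints at [1.01, 0.477, 0.022, 1.555, -0.011, 1.109, -0.083], TCP at [0.295, -0.607, 0.231] pointing down, gripper open.
Joint ranges: [-2.96, 2.96], [-0.34, 2.1], [-1.41, 1.46], [0.24, 2.44], [-1.37, 4.51], [0.17, 1.92], [-2.96, 2.96]. Speed limits (rad/s): [2.39, 2.39, 3.14, 3.14, 3.14, 3.14, 3.14].

INTERFACE

Orientations are given as a unit quaternion [w, x, y, z].
In Python, from station import bot gives the robot as it stands.
- The arm moves only by the tool servo_tool, never from a script. Its argument "motion" is a list that holds one entry, the list of rows, each a list of 7 numbers: the shift along the tool's x, y, z in m, then the turn, a rotation vector about the tool's x, y, z in units of 5 degrees (1.0 is 5 degrees), then the opening, from 0 (shut) to 1 (fully open). A call has 1 to 20 rows; each row is the pose to reach, as a shift and turn from the pose commanded when the call began, along the tool's axes at that moment; what a row does not reach only later rows make up. A row lasts 1/12 s, in which the tool goes at most 41.7 mm and 7.16 degrees, less where a joint would pass 70% of its speed; a pose out of reach is approached as far as the arm can. A call with a gripper value outside its range is refused whole. The fingers move at their own pace and stop on an object; "grip_force" is the grip in N (left out, the last holds). Time passes only in rows, so rows that repeat a pose let the fingers close. It gives the time, the measured TCP pose, the force, the opening and the grip force at its end, in the units of the state.
- bot.get_obs(): the state, without advancing time (a new reading comes with each control period).
- bot.read_camera(name): name is "scene" or "top" or "wrist"; returns a dict with "img" (420x560x3 uint8, red, green, blue), "K" (3x3 intrinsics, pixels), "k1" (the pictures are not rectified: a ray, as slopes to the right and down, at radius r is drawn at 1 + k1 r^2 times it, then the intrinsics apply), "pose" (4x4, takes a point from camera to world coordinates). Camera axes: x right, y down, z forward; pixel columns grow to the right and rows downward; lengths in m; the calibration is good to about 2 mm. A picture is of the moment at which its call begins. There is no depth.
- bot.hand_in(): hands the job in; it is judged then, once.
The state is a dict: "t": time; "q": joint angles; "joint_vel": joint speeds; "joint_torque": joint torques, N m; "eef_pos": TCP position; "tool_rot": TCP orientation; "contact_force": force on the tool from outside, world axes, zero at the start; "torque": the same for the moment, N m; "gripper_width": opening from 0.0 (shut) to 1.0 (fully open); "grasp_force": force on a finger pad.
Only numpy, scipy, OpenCV 4.12 (cv2) and the standard library are available. Lean on these libraries where they do the work, as an engineer would, in place of code of your own. Each camera call takes 0.05 s, during which the arm holds its last target. There are 200 camera calls.

TASK

Push the feed slide of the small rack fully through its stroke, so that it shoves the knurled collar out from under the clear cover, then pick the collar up and set it over the pinned spindle of the carving stand. Turn it until its hidden keyways drop over the pins, press it fully home on the stand's rim against the spring, and finish while still holding it there with the fingers, so that somebody can tighten the lock screw. Leave the other things on the bench where they are.

Things in the scene. Friction and masses are not known exactly. Their poses are not given: they have to be found in the camera images.
- rack: Fixed grey feed rack, 215 x 68 mm: a straight shallow channel, floor 6 mm and side rails 10 mm above the bench. Origin on the bench; its +x is the feed direction along the channel, z up. A clear plastic cover (66 mm wide, top 58 mm above the bench) spans x = -26 to +30 mm; beyond it the channel is open up to an end lip at x = +93 mm.
- feed (a joint): Feed slide of the rack, m: 0 = sprung back, 0.062 = end of its stroke, moving along the rack's +x. Return spring about 2 N at the start, 6 N at the end; it springs back when let go, the pushed collar stays out.
- feed_handle (a point): Middle of the rear (pushing) face of the slide's upright black handle tab, 45 mm above the bench. The tab is 10 mm thick along the rack's x, 34 mm wide, and its top is 60 mm above the bench; behind it is free space. Push it along the rack's +x.
- rack_exit (a point): Point on the channel floor (6 mm above the bench) in the open part of the rack, about where the collar's underside centre comes to stand after a full push. Same axes as the rack.
- collar: Loose steel collar: knurled upright cylinder 50 mm across, 44 mm tall, about 0.18 kg, top closed, under the clear cover at the start. Origin at the centre of its underside, z up. Bore 24 mm across with four hidden keyways, 10 mm wide, at its own +-x and +-y. Can be gripped across its diameter, pads 30 mm above its underside; in the rack, fingers either side of the channel.
- mount: Fixed dark round base of the carving stand, 90 mm across, 25 mm tall, with a raised rim 56 mm across whose top is 31 mm above the bench. In its centre stands a fixed upright spindle 21 mm across with a tapered tip 61 mm above the bench. Origin on the bench, on the spindle's axis, z up.
- pins (a point): On the spindle's axis at the pins' tops, 47 mm above the bench. Four radial pins, 90 degrees apart, 6 mm wide, reach 16.5 mm from the axis. Their direction differs each time and is not reported: turning the collar by up to a quarter turn finds it. A misaligned collar rests on the pins; aligned within about 0.1 rad it can drop 8 mm to the sprung plate.
- plate (a joint): Sprung brass plate around the spindle's foot, m: 0 = up (top 39 mm above the bench), 0.008 = pressed down by the collar level with the rim. It pushes the collar up with about 6 N at 0 and 11 N at 0.008, and lifts it again if let go.
- seat (a point): Centre of the rim's top on the spindle's axis, 31 mm above the bench: where the collar's underside centre is when home.
- figure: Bystander, leave alone: small turned wooden figure, 36 mm wide, 66 mm tall. Origin at its underside.
- blank: Bystander, leave alone: pale wooden block 50 x 50 x 60 mm. Origin at its underside.
- glue: Bystander, leave alone: white bottle, 44 mm across, 110 mm tall. Origin at its underside.
- gouge: Bystander, leave alone: hand gouge lying down, 190 mm long, wooden handle. Origin at its underside.
- handpiece: Bystander, leave alone: black rotary carving handpiece lying down, 26 mm thick, 165 mm long. Origin at its underside.
- tray: Bystander, leave alone: yellow open tray 150 x 210 x 40 mm. Origin at its underside.
- jar: Bystander, leave alone: amber jar 56 mm across, 70 mm tall. Origin at its underside.
Mind the look-alikes: they are no part of the job. What is shaped like the mount but green is not meant. There is more than one size of the rack; the job needs the larger.

How it is judged:
On the way, in this order (a step that is already met when the one before it is completed fails the run):
1. the feed slide is pushed through its stroke (value of joint feed above 0.057 m), for 0.1 s.
2. the collar stands over the spindle, no higher than just above the pins (horizontal distance between collar and mount below 0.005 m and z of collar in the frame of seat below 0.022 m), for 0.1 s.
At the end, for the whole second after the job is handed in: The collar is over the pins and down on the rim (underside within 2 mm of the rim's top, centred within 4 mm, upright within 0.08 rad), at rest, and the fingers are still holding it there (over 2 N of contact) (z of collar in the frame of seat below 0.002 m and horizontal distance between collar and seat below 0.004 m and angle between collar's own z axis and vertical below 0.08 rad and linear speed of collar below 0.02 m/s and contact force between the fingers and collar above 2 N); the arm keeps its last pose, push and grip.
It fails at once if a bystander on the bench is moved by more than 30 mm (distance of any of figure, blank, glue, gouge, handpiece, tray, jar from where it was at the start of the episode above 0.03 m).
It also fails if it takes over 67 s, if anything falls off the work surface, if the arm or the gripper's body presses on something with over 40 N, if the wrist force passes 120 N, or if a joint passes its speed limit or range.

## Working session

There is one attempt and no reset: what is moved stays moved. The work goes in short steps, Python scripts to look and compute and a tool call to move; the robot and the scene stay as the last step left them, time stands still between calls to the robot, and variables do not carry over. Pictures are saved under pics/ and viewed, at most 10 in all, crops included, and the job is handed in when it is done.

Besides the shell and the picture viewer there is one more tool, called as name(argument=value, ...) on one line, values as JSON. servo_tool: Moves the arm, as the interface text tells. Its arguments: {"type":"object","properties":{"motion":{"type":"array"},"grip_force":{"type":"number"}},"required":["motion"]}

```bash
ls; mkdir -p pics; cat > h.py <<'E'
import numpy as np, cv2, pickle
from station import bot
def cam(n,f=None):
    c=bot.read_camera(n)
    if f:
        cv2.imwrite(f'pics/{f}.png',c['img'][:,:,::-1]); pickle.dump(c,open(f'pics/{f}.pkl','wb'))
    return c
def load(f): return pickle.load(open(f'pics/{f}.pkl','rb'))
def ray(c,u,v):
    K=c['K'];d=np.array([(u-K[0,2])/K[0,0],(v-K[1,2])/K[1,1]]);s=d.copy()
    for _ in range(20): s=d/(1+c['k1']*(s@s))
    r=c['pose'][:3,:3]@np.array([s[0],s[1],1]); return c['pose'][:3,3],r/np.linalg.norm(r)
def atz(c,u,v,z):
    o,r=ray(c,u,v); return o+r*(z-o[2])/r[2]
def tri(*obs):
    A=np.zeros((3,3));b=np.zeros(3)
    for c,u,v in obs:
        o,r=ray(c,u,v);P=np.eye(3)-np.outer(r,r);A+=P;b+=P@o
    p=np.linalg.solve(A,b); res=[np.linalg.norm((np.eye(3)-np.outer(r,r))@(p-o)) for o,r in [ray(*x) for x in obs]]
    return p,res
def proj(c,p):
    T=np.linalg.inv(c['pose']);q=T[:3,:3]@np.array(p)+T[:3,3];s=q[:2]/q[2];s=s*(1+c['k1']*(s@s))
    return c['K'][0,0]*s[0]+c['K'][0,2],c['K'][1,1]*s[1]+c['K'][1,2]
E
python3 - <<'E'
from h import *
for n in('scene','top'):
    c=cam(n,n+'0'); print(n,c['K'][0,0],c['k1'],c['pose'].round(3).tolist())
a=np.hstack([load('scene0')['img'],load('top0')['img']])
o=bot.get_obs();print({k:np.round(v,3) for k,v in o.items()},bot.tcp_to_grasp)
E
```

```text
pics
scene 530.8863198071583 0.02707408104742268 [[0.418, 0.754, -0.507, 1.271], [0.908, -0.347, 0.233, -0.307], [0.0, -0.558, -0.83, 1.207], [0.0, 0.0, 0.0, 1.0]]
top 500.0547624359248 -0.14744899782086643 [[0.025, -0.978, 0.209, 0.273], [-1.0, -0.024, 0.009, 0.013], [-0.004, -0.209, -0.978, 1.521], [0.0, 0.0, 0.0, 1.0]]
{'t': np.float64(0.1), 'q': array([ 1.01 ,  0.478,  0.022,  1.556, -0.011,  1.109, -0.083]), 'joint_vel': array([ 0.001, -0.002, -0.002, -0.002, -0.   , -0.   ,  0.   ]), 'joint_torque': array([ 3.0000e-03, -5.9776e+01,  1.6130e+00, -2.8195e+01,  1.3000e-02,
        5.0000e-03, -0.0000e+00]), 'eef_pos': array([ 0.295, -0.606,  0.23 ]), 'tool_rot': array([-0.001,  0.974,  0.224, -0.   ]), 'contact_force': array([-0.107, -0.161, -0.127]), 'torque': array([-0.002, -0.054,  0.027]), 'grasp_force': np.float64(0.0), 'gripper_width': np.float64(1.004)} 0.0187
```

View pics/scene0.png

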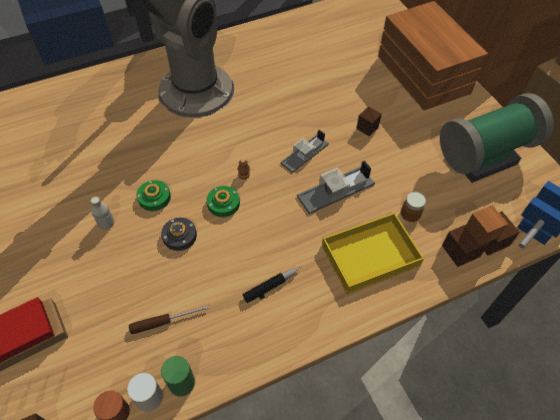

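View pics/top0.png

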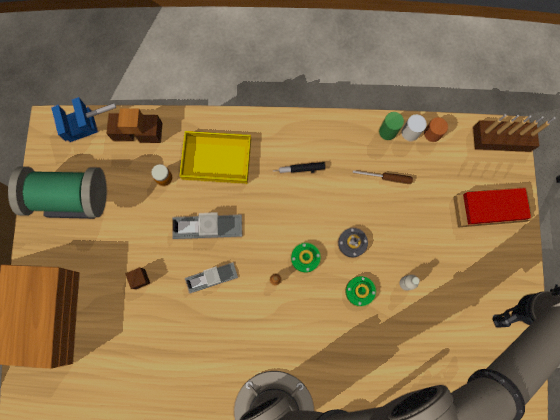

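Two racks: scene (305,151) and (337,190), top (212,277) and (207,226); the second is visibly larger (215 mm), so it is the one. Three mounts: dark at scene (180,234), top (353,242), against green ones at (153,194)/(223,200); the dark one is meant. I'll confirm both in an enlarged crop.

```bash
python3 - <<'E'
from h import *
s=load('scene0')['img'][:,:,::-1];t=load('top0')['img'][:,:,::-1]
def cr(i,u,v,w,h,f=4): return cv2.resize(i[v:v+h,u:u+w],None,fx=f,fy=f,interpolation=cv2.INTER_CUBIC)
# 100x75 each at 4x
a=np.vstack([np.hstack([cr(s,285,150,100,70),cr(t,160,190,100,70)]),np.hstack([cr(s,130,190,100,70),cr(t,305,205,100,70)])])
cv2.imwrite('pics/crop1.png',a)
E
```

```text
(no output)
```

View pics/crop1.png

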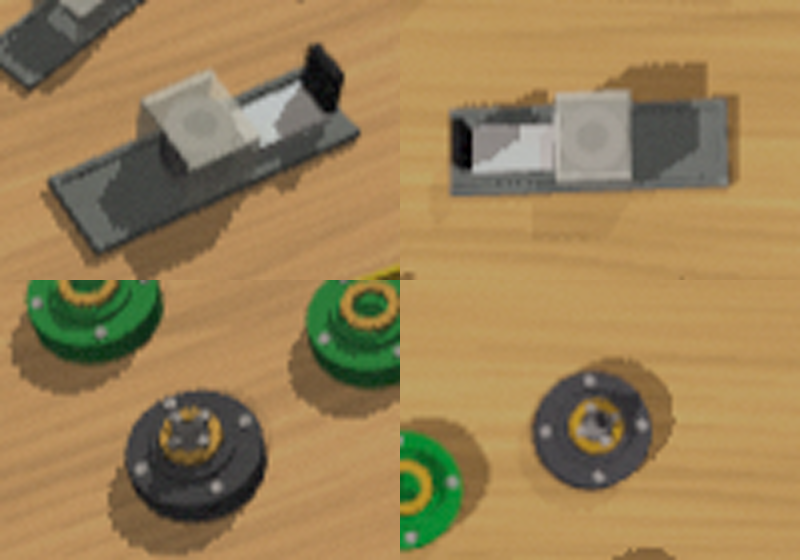

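The crop confirms it: the large rack has a black handle (scene ≈(365,170), top ≈(175,226)) at its +y end, so it feeds toward -y. The dark mount has a brass plate and four pins. Next I triangulate.

```bash
python3 - <<'E'
from h import *
s=load('scene0');t=load('top0')
S=lambda u,v:(s,285+u/4-.4,150+v/4-.4); T=lambda u,v:(t,160+(u-400)/4-.4,190+v/4-.4)
S2=lambda u,v:(s,130+u/4-.4,190+(v-280)/4-.4); T2=lambda u,v:(t,305+(u-400)/4-.4,205+(v-280)/4-.4)
def p(n,*o): r=tri(*o);print(n,r[0].round(4),np.round(r[1],4))
p('exit-x',S(50,180),T(728,186));p('exit+x',S(98,252),T(728,98));p('hand+x',S(358,132),T(451,110))
C=[((142,100),(632,182)),((188,172),(631,90)),((258,135),(556,93)),((210,72),(556,184))]
for a,b in C:p('cover',S(*a),T(*b))
p('handle +x top',S(343,76),T(461,119));p('handle -x',S(315,45),T(461,167))
p('spindle',S2(189,428),T2(598,422))
for z in (.01,):
  for c in [(451,110),(453,195),(728,98),(728,186)]: print('top rack',atz(*T(*c),z).round(4))
  for c in [(50,180),(98,252),(358,132)]: print('scene rack',atz(*S(*c),z).round(4))
# mount via brass/ dark ring outline: top-face ellipse centers
print('mount scene', atz(*S2(195,442),.025).round(4),'top',atz(*T2(592,430),.025).round(4))
for n,c,roi in (('s',s,(155,205,210,260)),('t',t,(330,220,380,265))):
    im=c['img'][roi[1]:roi[3],roi[0]:roi[2]].astype(int);hsv=cv2.cvtColor(im.astype(np.uint8),cv2.COLOR_RGB2HSV)
    m=(im.max(2)<95)&((im.max(2)-im.min(2))<30);v,u=np.nonzero(m)
    m=m.astype(np.uint8);k,_=cv2.findContours(m,cv2.RETR_EXTERNAL,cv2.CHAIN_APPROX_NONE);k=max(k,key=cv2.contourArea);e=cv2.boundingRect(k);f=cv2.minEnclosingCircle(k)
    print(n,e[0]+roi[0],e[1]+roi[1],e[2:],[atz(c,f[0][0]+roi[0],f[0][1]+roi[1],z).round(4) for z in (.0125,.025)])
E
```

```text
exit-x [0.5154 0.11   0.0049] [0.0002 0.0002]
exit+x [0.584  0.1125 0.0065] [0.0003 0.0003]
hand+x [0.5691 0.3271 0.0046] [0.0009 0.0009]
cover [0.5097 0.18   0.0508] [0.0014 0.0014]
cover [0.5784 0.1815 0.0526] [0.001 0.001]
cover [0.5737 0.2373 0.0571] [0.0012 0.0012]
cover [0.5066 0.2362 0.0487] [0.0003 0.0003]
handle +x top [0.5534 0.3112 0.0576] [0.0023 0.0023]
handle -x [0.5179 0.3102 0.0522] [0.0026 0.0026]
spindle [ 0.5041 -0.2299  0.0478] [0.0008 0.0008]
top rack [0.5684 0.3269 0.01  ]
top rack [0.5019 0.3211 0.01  ]
top rack [0.5832 0.112  0.01  ]
top rack [0.5145 0.1095 0.01  ]
scene rack [0.5186 0.1084 0.01  ]
scene rack [0.5861 0.1116 0.01  ]
scene rack [0.572  0.3234 0.01  ]
mount scene [ 0.5007 -0.2291  0.025 ] top [ 0.5016 -0.2282  0.025 ]
s 161 218 (36, 33) [array([ 0.5038, -0.2317,  0.0125]), array([ 0.5118, -0.2325,  0.025 ])]
t 338 228 (30, 29) [array([ 0.5032, -0.23  ,  0.0125]), array([ 0.5012, -0.228 ,  0.025 ])]
```

```bash
cat >> h.py <<'E'
from scipy.spatial.transform import Rotation as R
def go(p,yaw=None,show=True):
    o=bot.get_obs();w,x,y,z=o['tool_rot'];r=R.from_quat([x,y,z,w])
    s=r.inv().apply(np.array(p)-o['eef_pos']); t=np.zeros(3)
    if yaw is not None:
        t=(r.inv()*(R.from_euler('z',yaw)*R.from_quat([1,0,0,0]))).as_rotvec()/np.radians(5)
    print('t%.2f'%o['t'],o['eef_pos'].round(4),'shift',s.round(4),'turn',t.round(2),'F',o['contact_force'].round(1))
E
python3 - <<'E'
from h import *
go([.55,-.1,.25],1.635);go([.533,.361,.25],1.635);go([.533,.361,.03],1.635)
E
```

```text
t0.10 [ 0.2951 -0.6065  0.2304] shift [ 0.4508 -0.3439 -0.0191] turn [-2.000e-02 -1.000e-02 -1.355e+01] F [-0.1 -0.2 -0.1]
t0.10 [ 0.2951 -0.6065  0.2304] shift [ 0.6373 -0.7659 -0.0184] turn [-2.000e-02 -1.000e-02 -1.355e+01] F [-0.1 -0.2 -0.1]
t0.10 [ 0.2951 -0.6065  0.2304] shift [ 0.6373 -0.7655  0.2016] turn [-2.000e-02 -1.000e-02 -1.355e+01] F [-0.1 -0.2 -0.1]
```

servo_tool(motion=[[[0.225,-0.172,-0.019,0,0,-6.75,0],[0.225,-0.172,-0.019,0,0,-6.75,0],[0.225,-0.172,-0.019,0,0,-6.75,0],[0.225,-0.172,-0.019,0,0,-6.75,0],[0.225,-0.172,-0.019,0,0,-6.75,0],[0.225,-0.172,-0.019,0,0,-6.75,0],[0.45,-0.344,-0.019,0,0,-13.55,0],[0.45,-0.344,-0.019,0,0,-13.55,0],[0.45,-0.344,-0.019,0,0,-13.55,0],[0.45,-0.344,-0.019,0,0,-13.55,0],[0.45,-0.344,-0.019,0,0,-13.55,0],[0.45,-0.344,-0.019,0,0,-13.55,0],[0.45,-0.344,-0.019,0,0,-13.55,0],[0.45,-0.344,-0.019,0,0,-13.55,0],[0.45,-0.344,-0.019,0,0,-13.55,0],[0.45,-0.344,-0.019,0,0,-13.55,0],[0.45,-0.344,-0.019,0,0,-13.55,0]]])

```text
t: 1.52
eef_pos: [0.5489, -0.1018, 0.2499]
tool_rot: [-0.0, 0.684, 0.729, -0.001]
contact_force: [-0.1, -1.0, -0.3]
gripper_width: 0.001
grasp_force: 0.0
```

```bash
python3 - <<'E'
from h import *
go([.533,.361,.25],1.635);go([.533,.361,.03],1.635);print(bot.get_obs()['q'].round(2))
E
```

```text
t1.52 [ 0.5489 -0.1018  0.2499] shift [ 4.629e-01  1.360e-02 -4.000e-04] turn [-0.01  0.01 -0.01] F [-0.1 -1.  -0.3]
t1.52 [ 0.5489 -0.1018  0.2499] shift [0.463  0.0139 0.2196] turn [-0.01  0.01 -0.01] F [-0.1 -1.  -0.3]
[ 0.43  0.3  -0.44  1.79  0.15  1.08  0.  ]
```

servo_tool(motion=[[[0.463,0.0136,0,0,0,0,0],[0.463,0.0136,0,0,0,0,0],[0.463,0.0136,0,0,0,0,0],[0.463,0.0136,0,0,0,0,0],[0.463,0.0136,0,0,0,0,0],[0.463,0.0136,0,0,0,0,0],[0.463,0.0136,0,0,0,0,0],[0.463,0.0136,0,0,0,0,0],[0.463,0.0136,0,0,0,0,0],[0.463,0.0136,0,0,0,0,0],[0.463,0.0136,0,0,0,0,0],[0.463,0.0136,0,0,0,0,0],[0.463,0.0136,0,0,0,0,0],[0.463,0.0136,0,0,0,0,0],[0.463,0.0136,0.1,0,0,0,0],[0.463,0.0136,0.1,0,0,0,0],[0.463,0.0136,0.1,0,0,0,0],[0.463,0.0136,0.1,0,0,0,0]]])

```text
t: 3.02
eef_pos: [0.5325, 0.3558, 0.1452]
tool_rot: [0.0, 0.686, 0.728, -0.005]
contact_force: [0.3, -1.0, -0.5]
gripper_width: -0.002
grasp_force: 0.0
```

```bash
python3 - <<'E'
from h import *
c=cam('wrist','w1');c2=cam('top','t1');print(c['pose'].round(3).tolist())
t=c2['img'][:,:,::-1]
a=cv2.resize(t[200:260,140:260],None,fx=5,fy=5,interpolation=cv2.INTER_CUBIC)[:,:560]
cv2.imwrite('pics/c2.png',np.vstack([cv2.resize(c['img'][:,:,::-1],(400,300)),cv2.resize(a,(400,214))]))
cv2.imwrite('pics/c2.png',np.hstack([c['img'][::,:,::-1],np.zeros((420,0,3),np.uint8)]))
go([.533,.361,.03],1.635)
E
```

```text
[[0.998, 0.06, 0.013, 0.529], [0.061, -0.943, -0.328, 0.438], [-0.007, 0.328, -0.945, 0.287], [0.0, 0.0, 0.0, 1.0]]
t3.12 [0.5345 0.3596 0.1506] shift [ 0.0016 -0.0015  0.1206] turn [-0.    0.02 -0.04] F [ 0.6 -0.2  0.3]
```

View pics/c2.png

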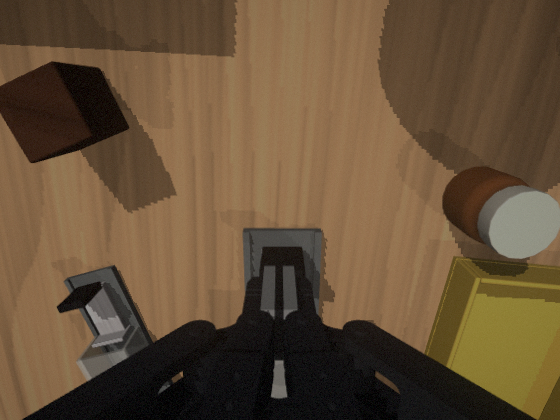

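The wrist view shows the tab top at about cols 262–302, with its rear edge at row ≈247. The rack's rear edge is at row 229, cols 244–322.

```bash
python3 - <<'E'
from h import *
c=load('w1')
for u,v,z in((262,247,.06),(302,247,.06),(244,229,.01),(322,229,.01)):print(atz(c,u,v,z).round(4))
E
```

```text
[0.5219 0.3331 0.06  ]
[0.5504 0.3349 0.06  ]
[0.5041 0.3258 0.01  ]
[0.5707 0.3301 0.01  ]
```

servo_tool(motion=[[[0.0016,-0.0015,0.05,0,0,0,0],[0.0016,-0.0015,0.1,0,0,0,0],[0.0016,-0.0015,0.12,0,0,0,0],[0.0016,-0.0015,0.12,0,0,0,0],[0.0016,-0.0015,0.12,0,0,0,0],[0.0016,-0.0015,0.12,0,0,0,0],[0.0016,-0.0015,0.12,0,0,0,0]]])

```text
t: 3.7
eef_pos: [0.5339, 0.3653, 0.0342]
tool_rot: [0.001, 0.684, 0.729, 0.003]
contact_force: [-0.5, -0.8, 0.2]
gripper_width: 0.003
grasp_force: 0.0
```

servo_tool(motion=[[[-0.008,-0.002,0.003,0,0,0,0],[-0.014,-0.002,0.003,0,0,0,0],[-0.02,-0.002,0.003,0,0,0,0],[-0.026,-0.002,0.003,0,0,0,0],[-0.032,-0.002,0.003,0,0,0,0],[-0.038,-0.002,0.003,0,0,0,0],[-0.044,-0.002,0.003,0,0,0,0],[-0.05,-0.002,0.003,0,0,0,0],[-0.056,-0.002,0.003,0,0,0,0],[-0.06,-0.002,0.003,0,0,0,0],[-0.06,-0.002,0.003,0,0,0,0],[-0.06,-0.002,0.003,0,0,0,0]]])

```text
t: 4.7
eef_pos: [0.5337, 0.3037, 0.0275]
tool_rot: [-0.0, 0.684, 0.729, 0.0]
contact_force: [0.1, 2.9, -0.5]
gripper_width: 0.002
grasp_force: 1.6
```

```bash
python3 - <<'E'
from h import *
c2=cam('top','t2');c=cam('scene','s2')
go([.54,.28,.03],1.635)
t=c2['img'][:,:,::-1];s=c['img'][:,:,::-1]
cr=lambda i,u,v:cv2.resize(i[v:v+80,u:u+100],None,fx=4,fy=4,interpolation=cv2.INTER_CUBIC)
cv2.imwrite('pics/c3.png',np.hstack([cr(s,285,145),cr(t,160,185)]))
E
```

```text
t4.80 [0.5336 0.3041 0.0275] shift [-0.0245  0.0049 -0.0025] turn [ 0.   -0.    0.01] F [-0.1  2.8  0.7]
```

View pics/c3.png

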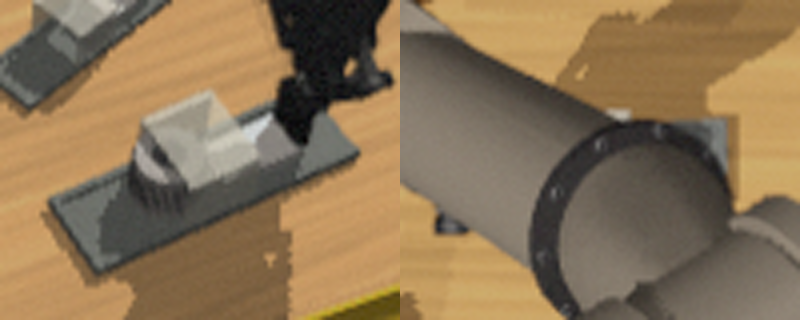

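The fingers are on the tab and the knurled collar is emerging at crop (160,180). I'll keep pushing.

servo_tool(motion=[[[-0.004,0.001,0,0,0,0,0],[-0.008,0.002,0,0,0,0,0],[-0.012,0.002,0,0,0,0,0],[-0.016,0.002,0,0,0,0,0],[-0.02,0.002,0,0,0,0,0],[-0.024,0.002,0,0,0,0,0],[-0.028,0.002,0,0,0,0,0],[-0.032,0.002,0,0,0,0,0],[-0.034,0.002,0,0,0,0,0],[-0.034,0.002,0,0,0,0,0]]])

```text
t: 5.63
eef_pos: [0.5364, 0.2705, 0.0272]
tool_rot: [-0.001, 0.684, 0.73, -0.0]
contact_force: [-3.5, 4.4, 2.3]
gripper_width: 0.001
grasp_force: 2.6
```

servo_tool(motion=[[[-0.002,0,0,0,0,0,0],[-0.004,0,0,0,0,0,0],[-0.006,0,0,0,0,0,0],[-0.008,0,0,0,0,0,0],[-0.01,0,0,0,0,0,0],[-0.01,0,0,0,0,0,0]]])

```text
t: 6.13
eef_pos: [0.5368, 0.2653, 0.0275]
tool_rot: [-0.003, 0.683, 0.731, 0.003]
contact_force: [-2.5, 15.3, -4.6]
gripper_width: 0.003
grasp_force: 7.3
```

servo_tool(motion=[[[-0.002,0,0,0,0,0,0],[-0.002,0,0,0,0,0,0],[0.02,0,0,0,0,0,0],[0.05,0,0,0,0,0,0],[0.08,0,0,0,0,0,0],[0.08,0,0,0,0,0,0.8],[0.08,0,-0.04,0,0,0,0.8],[0.08,0,-0.08,0,0,0,0.8],[0.08,0,-0.12,0,0,0,0.8],[0.04,0,-0.12,0,0,0,1],[0,0,-0.12,0,0,0,1],[-0.04,0,-0.12,0,0,0,1],[-0.04,0,-0.12,0,0,0,1],[-0.04,0,-0.12,0,0,0,1],[-0.04,0,-0.12,0,0,0,1],[-0.04,0,-0.12,0,0,0,1]]])

```text
t: 7.47
eef_pos: [0.5405, 0.2208, 0.1472]
tool_rot: [-0.0, 0.683, 0.73, -0.0]
contact_force: [0.2, 0.1, 0.5]
gripper_width: 0.998
grasp_force: 0.0
```

```bash
python3 - <<'E'
from h import *
c2=cam('wrist','w4');c=cam('scene','s4')
go([.548,.147,.12],1.635)
print(proj(c2,[.548,.147,.05]),proj(c2,[.548,.147,.006]),proj(c,[.548,.147,.05]))
s=c['img'][:,:,::-1]
cv2.imwrite('pics/c4.png',np.hstack([cv2.resize(s[165:225,285:385],None,fx=4,fy=4,interpolation=cv2.INTER_CUBIC),cv2.resize(c2['img'][:,:,::-1][100:],(400,228))[:228].repeat(1,0) if 0 else np.vstack([cv2.resize(c2['img'][120:,:,::-1],(400,214)),np.zeros((26,400,3),np.uint8)])]))
E
```

```text
t7.57 [0.5404 0.2213 0.1472] shift [-0.0747  0.0026  0.0272] turn [-0.   -0.    0.03] F [ 0.4 -0.  -0.3]
(np.float64(281.4568661614399), np.float64(301.5689563262132)) (np.float64(281.1526552291688), np.float64(274.63116163321286)) (np.float64(315.25468788939196), np.float64(189.14477260048125))
```

View pics/c4.png

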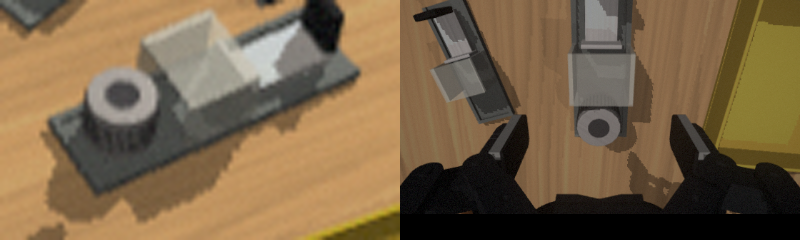

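The slide sprang back and the collar stands free in the open channel. Its top-face centre is at scene ≈(315.1,187.9) and wrist ≈(277.5,298).

```bash
python3 - <<'E'
from h import *
w=load('w4');s=load('s4')
g=cv2.cvtColor(w['img'],cv2.COLOR_RGB2GRAY)
m=((g>105)&(np.ptp(w['img'].astype(int),2)<25)).astype(np.uint8)
m[:270]=0;m[:,:240]=0;m[:,320:]=0;m[335:]=0
k,_=cv2.findContours(m,cv2.RETR_EXTERNAL,cv2.CHAIN_APPROX_NONE);k=max(k,key=cv2.contourArea);print(cv2.minEnclosingCircle(k),cv2.boundingRect(k))
cv2.imwrite('pics/x.png',m*255)
(u,v),_=cv2.minEnclosingCircle(k)
for q in ((u,v),(277.2,298)):
  print(tri((w,*q),(s,315.1,187.9)),atz(w,*q,.05),atz(s,315.1,187.9,.05))
E
```

```text
((277.61865234375, 298.5), 29.724056243896484) (248, 273, 60, 52)
(array([0.54435718, 0.14892595, 0.04952888]), [np.float64(0.0005418104215149045), np.float64(0.000541810421514762)]) [0.54476743 0.14960935 0.05      ] [0.54411707 0.14852366 0.05      ]
(array([0.54403718, 0.14909345, 0.04906996]), [np.float64(0.000509536037271821), np.float64(0.0005095360372717741)]) [0.54440631 0.15004377 0.05      ] [0.54411707 0.14852366 0.05      ]
```

```bash
python3 - <<'E'
from h import *
go([.5445,.1492,.0165],1.635)
E
```

```text
t7.57 [0.5404 0.2213 0.1472] shift [-0.0723 -0.0007  0.1307] turn [-0.   -0.    0.03] F [ 0.4 -0.  -0.3]
```

servo_tool(motion=[[[-0.036,0,0,0,0,0,1],[-0.072,-0.0007,0,0,0,0,1],[-0.072,-0.0007,0.03,0,0,0,1],[-0.072,-0.0007,0.06,0,0,0,1],[-0.072,-0.0007,0.09,0,0,0,1],[-0.072,-0.0007,0.115,0,0,0,1],[-0.072,-0.0007,0.13,0,0,0,1],[-0.072,-0.0007,0.13,0,0,0,1],[-0.072,-0.0007,0.13,0,0,0,1],[-0.072,-0.0007,0.13,0,0,0,1]]], grip_force=40)

```text
t: 8.4
eef_pos: [0.5455, 0.1491, 0.0183]
tool_rot: [0.0, 0.684, 0.73, 0.001]
contact_force: [0.7, 0.6, 0.4]
gripper_width: 0.999
grasp_force: 0.0
```

servo_tool(motion=[[[0,0,0,0,0,0,0.6],[0,0,0,0,0,0,0.5],[0,0,0,0,0,0,0.4],[0,0,0,0,0,0,0.3],[0,0,0,0,0,0,0.3],[0,0,0,0,0,0,0.3],[0,0,0,0,0,0,0.3],[0,0,0,0,0,0,0.3]]])

```text
t: 9.07
eef_pos: [0.5455, 0.1482, 0.0187]
tool_rot: [0.001, 0.684, 0.729, 0.001]
contact_force: [-1.7, -1.2, 7.1]
gripper_width: 0.578
grasp_force: 40.4
```

```bash
python3 - <<'E'
from h import *
go([.51,-.31,.22],1.635);t=load('top0');print('glue',atz(t,405,290,0),atz(t,412,279,.11))
E
```

```text
t9.07 [0.5455 0.1482 0.0187] shift [-0.455  -0.0646 -0.2014] turn [0.02 0.   0.  ] F [-1.7 -1.2  7.1]
glue [ 0.36096755 -0.39308689  0.        ] [ 0.38599393 -0.38466066  0.11      ]
```

servo_tool(motion=[[[0,0,-0.01,0,0,0,0.3],[0,0,-0.04,0,0,0,0.3],[0,0,-0.08,0,0,0,0.3],[0,0,-0.12,0,0,0,0.3],[0,0,-0.16,0,0,0,0.3],[0,0,-0.2,0,0,0,0.3],[0,0,-0.2,0,0,0,0.3]]], grip_force=60)

```text
t: 9.65
eef_pos: [0.5487, 0.1502, 0.2263]
tool_rot: [0.004, 0.684, 0.73, 0.006]
contact_force: [1.0, 0.8, -1.6]
gripper_width: 0.573
grasp_force: 62.6
```

servo_tool(motion=[[[-0.035,-0.005,0,0,0,0,0.3],[-0.07,-0.01,0,0,0,0,0.3],[-0.105,-0.015,0,0,0,0,0.3],[-0.14,-0.02,0,0,0,0,0.3],[-0.175,-0.025,0,0,0,0,0.3],[-0.21,-0.03,0,0,0,0,0.3],[-0.245,-0.035,0,0,0,0,0.3],[-0.28,-0.04,0,0,0,0,0.3],[-0.315,-0.045,0,0,0,0,0.3],[-0.35,-0.05,0,0,0,0,0.3],[-0.385,-0.055,0,0,0,0,0.3],[-0.42,-0.06,0,0,0,0,0.3],[-0.445,-0.064,0,0,0,0,0.3],[-0.455,-0.065,0,0,0,0,0.3],[-0.455,-0.065,0,0,0,0,0.3],[-0.455,-0.065,0,0,0,0,0.3],[-0.455,-0.065,0,0,0,0,0.3],[-0.455,-0.065,0,0,0,0,0.3]]])

```text
t: 11.15
eef_pos: [0.51, -0.3077, 0.2175]
tool_rot: [-0.0, 0.683, 0.731, 0.0]
contact_force: [-0.6, 0.4, -2.8]
gripper_width: 0.573
grasp_force: 62.5
```

```bash
python3 - <<'E'
from h import *
c=cam('wrist','w5');s=cam('scene','s5')
go([.502,-.35,.22],1.635)
u,v=map(int,proj(c,[.503,-.229,.047]));print(u,v)
x=c['img'][max(0,v-100):v+100,u-130:u+130,::-1]
y=c['img'][:,:,::-1]
cv2.imwrite('pics/c5.png',np.hstack([cv2.resize(x,None,fx=2,fy=2,interpolation=cv2.INTER_CUBIC)]));print(max(0,v-100),u-130)
E
```

```text
t11.25 [ 0.5098 -0.3085  0.2175] shift [-0.0409 -0.0106 -0.0025] turn [ 0.   -0.    0.03] F [-0.1 -0.1 -1.5]
276 98
0 146
```

View pics/c5.png

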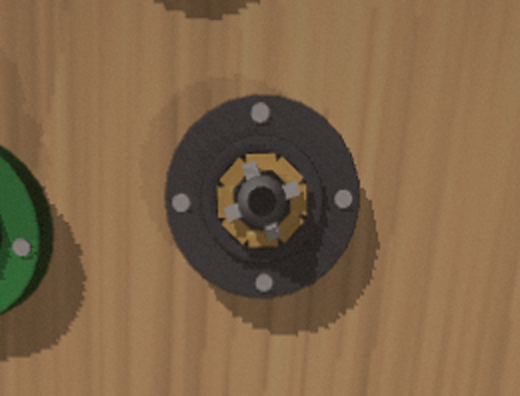

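The wrist view shows the dark mount. The spindle tip is at crop (262,201) and the four pins are at (250,170), (291,190), (272,231), (232,212).

servo_tool(motion=[[[-0.03,-0.03,0,0,0,0,0.3],[-0.05,-0.05,0,0,0,0,0.3],[-0.05,-0.05,0,0,0,0,0.3],[-0.05,-0.05,0,0,0,0,0.3],[-0.05,-0.05,0,0,0,0,0.3],[-0.05,-0.05,0,0,0,0,0.3]]])

```text
t: 11.75
eef_pos: [0.4638, -0.3617, 0.2175]
tool_rot: [0.0, 0.683, 0.73, 0.0]
contact_force: [-0.8, 0.8, -1.2]
gripper_width: 0.573
grasp_force: 62.6
```

```bash
python3 - <<'E'
from h import *
a=load('w5');c=cam('wrist','w6')
f=lambda x,y:(146+x/2-.25,y/2-.25)
P=[atz(a,*f(*q),.047) for q in((250,170),(291,190),(272,231),(232,212))]
print(np.round(P,4),np.mean(P,0).round(4),np.degrees(np.arctan2(*(P[1]-P[3])[[1,0]])),np.degrees(np.arctan2(*(P[0]-P[2])[[1,0]])))
print('tip',atz(a,*f(262,201),.061).round(4))
u,v=map(int,proj(c,[.503,-.229,.047]));v0=max(0,v-75);print(u-100,v0)
cv2.imwrite('pics/c6.png',cv2.resize(c['img'][v0:v0+150,u-100:u+100,::-1],None,fx=3,fy=3,interpolation=cv2.INTER_CUBIC))
E
```

```text
[[ 0.4976 -0.2183  0.047 ]
 [ 0.5155 -0.2252  0.047 ]
 [ 0.5086 -0.2426  0.047 ]
 [ 0.4909 -0.2359  0.047 ]] [ 0.5031 -0.2305  0.047 ] 23.532965887561975 114.48604092170754
tip [ 0.5035 -0.2303  0.061 ]
237 0
```

View pics/c6.png

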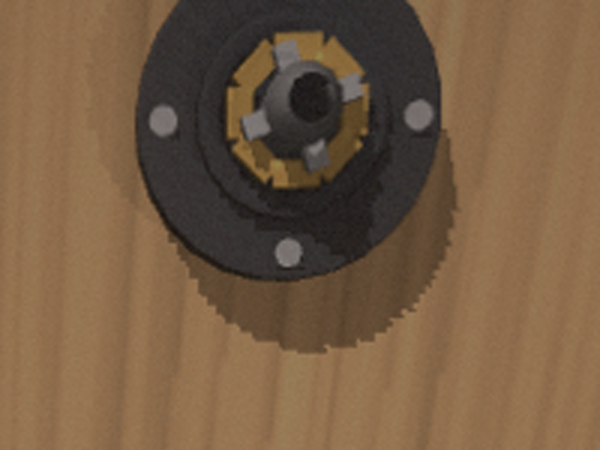

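Second view: pins at (287,52), (351,88), (316,155), (256,125), tip at (313,95).

```bash
python3 - <<'E'
from h import *
a=load('w5');c=load('w6')
f=lambda x,y:(a,146+x/2-.25,y/2-.25);g=lambda x,y:(c,237+x/3-.33,y/3-.33)
A=[(250,170),(291,190),(272,231),(232,212)];B=[(287,52),(351,88),(316,155),(256,125)]
P=[tri(f(*p),g(*q))[0] for p,q in zip(A,B)];print(np.round(P,4),np.mean(P,0).round(4))
Q=[atz(*g(*q),.047) for q in B];print('view2',np.mean(Q,0).round(4),np.degrees(np.arctan2(*(Q[1]-Q[3])[[1,0]])),np.degrees(np.arctan2(*(Q[0]-Q[2])[[1,0]])))
print(tri(f(262,201),g(313,95)))
go([.503,-.2305,.13],1.635)
E
```

```text
[[ 0.4975 -0.2183  0.0499]
 [ 0.5155 -0.2253  0.0488]
 [ 0.5085 -0.2425  0.0478]
 [ 0.4911 -0.236   0.0479]] [ 0.5031 -0.2305  0.0486]
view2 [ 0.5034 -0.2302  0.047 ] 23.921810765269846 113.6422420373268
(array([ 0.50349701, -0.2302739 ,  0.06324585]), [np.float64(4.5340897118154716e-05), np.float64(4.534089711808289e-05)])
t11.80 [ 0.4638 -0.3617  0.2175] shift [0.1283 0.0478 0.0876] turn [ 0.01 -0.01  0.03] F [-0.6  0.2 -1.7]
```

servo_tool(motion=[[[0.032,0.012,0,0,0,-1,0.3],[0.064,0.024,0,0,0,-2,0.3],[0.096,0.036,0,0,0,-3,0.3],[0.12,0.045,0,0,0,-4,0.3],[0.1283,0.0478,0.03,0,0,-4,0.3],[0.1283,0.0478,0.06,0,0,-4,0.3],[0.1283,0.0478,0.09,0,0,-4,0.3],[0.1283,0.0478,0.11,0,0,-4,0.3],[0.1283,0.0478,0.115,0,0,-4,0.3],[0.1283,0.0478,0.115,0,0,-4,0.3],[0.1283,0.0478,0.115,0,0,-4,0.3],[0.1283,0.0478,0.115,0,0,-4,0.3]]])

```text
t: 12.8
eef_pos: [0.5035, -0.2323, 0.104]
tool_rot: [0.001, 0.547, 0.837, 0.0]
contact_force: [0.0, -0.5, -1.4]
gripper_width: 0.577
grasp_force: 62.6
```

```bash
python3 - <<'E'
from h import *
c=cam('scene','s7')
go([.5032,-.2304,.062],1.986)
cv2.imwrite('pics/c7.png',cv2.resize(c['img'][185:265,130:230,::-1],None,fx=5,fy=5,interpolation=cv2.INTER_CUBIC))
E
```

```text
t12.85 [ 0.5034 -0.2325  0.104 ] shift [0.0021 0.0006 0.042 ] turn [ 0.02  0.03 -0.02] F [ 0.1  0.4 -1.6]
```

servo_tool(motion=[[[0.002,0.0005,0.01,0,0,0,0.3],[0.002,0.0005,0.02,0,0,0,0.3],[0.002,0.0005,0.026,0,0,0,0.3],[0.002,0.0005,0.03,0,0,0,0.3],[0.002,0.0005,0.034,0,0,0,0.3],[0.002,0.0005,0.037,0,0,0,0.3],[0.002,0.0005,0.037,0,0,0,0.3],[0.002,0.0005,0.037,0,0,0,0.3]]])

```text
t: 13.52
eef_pos: [0.5018, -0.2302, 0.0652]
tool_rot: [-0.0, 0.547, 0.837, 0.0]
contact_force: [0.4, -0.5, -1.8]
gripper_width: 0.573
grasp_force: 62.6
```

servo_tool(motion=[[[0,-0.0005,0.002,0,0,0,0.3],[0,-0.0005,0.004,0,0,0,0.3],[0,-0.0005,0.006,0,0,0,0.3],[0,-0.0005,0.008,0,0,0,0.3],[0,-0.0005,0.008,0,0,0,0.3],[0,-0.0005,0.008,0,0,0,0.3]]])

```text
t: 14.02
eef_pos: [0.5019, -0.2307, 0.0596]
tool_rot: [0.001, 0.547, 0.837, -0.0]
contact_force: [-6.8, 1.5, 20.6]
gripper_width: 0.573
grasp_force: 64.7
```

servo_tool(motion=[[[0,-0.0007,-0.0005,0,0,0.5,0.3],[0,-0.0007,-0.0005,0,0,1,0.3],[0,-0.0007,-0.0005,0,0,1.5,0.3],[0,-0.0007,-0.0005,0,0,2,0.3],[0,-0.0007,-0.0005,0,0,2.5,0.3],[0,-0.0007,-0.0005,0,0,3,0.3],[0,-0.0007,-0.0005,0,0,3.5,0.3],[0,-0.0007,-0.0005,0,0,3.5,0.3],[0,-0.0007,-0.0005,0,0,3.5,0.3]]])

```text
t: 14.77
eef_pos: [0.5026, -0.231, 0.0597]
tool_rot: [0.002, 0.668, 0.744, 0.001]
contact_force: [-0.0, 0.6, 11.2]
gripper_width: 0.57
grasp_force: 63.7
```

servo_tool(motion=[[[0,0,0,0,0,0.5,0.3],[0,0,0,0,0,1,0.3],[0,0,0,0,0,1.5,0.3],[0,0,0,0,0,2,0.3],[0,0,0,0,0,2.5,0.3],[0,0,0,0,0,3,0.3],[0,0,0,0,0,3.5,0.3],[0,0,0,0,0,3.5,0.3],[0,0,0,0,0,3.5,0.3]]])

```text
t: 15.52
eef_pos: [0.5026, -0.2312, 0.0597]
tool_rot: [0.002, 0.773, 0.634, 0.001]
contact_force: [-0.4, 0.8, 10.6]
gripper_width: 0.569
grasp_force: 63.7
```

servo_tool(motion=[[[0,0,0,0,0,0.5,0.3],[0,0,0,0,0,1,0.3],[0,0,0,0,0,1.5,0.3],[0,0,0,0,0,2,0.3],[0,0,0,0,0,2.5,0.3],[0,0,0,0,0,3,0.3],[0,0,0,0,0,3.5,0.3],[0,0,0,0,0,3.5,0.3],[0,0,0,0,0,3.5,0.3]]])

```text
t: 16.27
eef_pos: [0.5005, -0.2305, 0.0577]
tool_rot: [-0.0, 0.86, 0.51, -0.0]
contact_force: [0.2, -0.4, -2.3]
gripper_width: 0.572
grasp_force: 62.6
```

It dropped below the pin tops, so the keyways are aligned. Pressing down.

servo_tool(motion=[[[0,0,0.002,0,0,0,0.3],[0,0,0.004,0,0,0,0.3],[0,0,0.006,0,0,0,0.3],[0,0,0.008,0,0,0,0.3],[0,0,0.01,0,0,0,0.3],[0,0,0.01,0,0,0,0.3],[0,0,0.01,0,0,0,0.3]]])

```text
t: 16.85
eef_pos: [0.5006, -0.2307, 0.048]
tool_rot: [-0.0, 0.861, 0.509, -0.0]
contact_force: [-2.3, 2.0, 5.9]
gripper_width: 0.574
grasp_force: 63.3
```

```bash
python3 - <<'E'
from h import *
go([.5032,-.2304,.0427]);o=bot.get_obs();print(o['torque'].round(2),o['q'].round(2))
E
```

```text
t16.85 [ 0.5006 -0.2307  0.048 ] shift [0.0015 0.0021 0.0053] turn [0. 0. 0.] F [-2.3  2.   5.9]
[0.17 0.41 0.  ] [ 0.48  0.53 -0.21  1.98  0.17  0.65 -0.34]
```

servo_tool(motion=[[[0,0,0.002,0,0,0,0.3],[0,0,0.004,0,0,0,0.3],[0,0,0.005,0,0,0,0.3],[0,0,0.006,0,0,0,0.3],[0,0,0.0065,0,0,0,0.3],[0,0,0.0065,0,0,0,0.3],[0,0,0.0065,0,0,0,0.3],[0,0,0.0065,0,0,0,0.3]]])

```text
t: 17.52
eef_pos: [0.5007, -0.2307, 0.0437]
tool_rot: [0.0, 0.861, 0.509, -0.0]
contact_force: [-9.6, 3.5, 28.7]
gripper_width: 0.575
grasp_force: 65.2
```

servo_tool(motion=[[[-0.0003,-0.0006,0,0,0,0,0.3],[-0.0003,-0.0006,0,0,0,0,0.3],[-0.0003,-0.0006,0,0,0,0,0.3],[-0.0003,-0.0006,0,0,0,0,0.3]]])

```text
t: 17.85
eef_pos: [0.5007, -0.2307, 0.0437]
tool_rot: [0.001, 0.861, 0.509, 0.0]
contact_force: [-6.5, 3.4, 26.1]
gripper_width: 0.573
grasp_force: 65.0
```

```bash
python3 - <<'E'
from h import *
c=cam('scene','s8');print(bot.get_obs()['contact_force'],bot.get_obs()['joint_vel'].round(3))
x=c['img'][185:285,110:230,::-1]
cv2.imwrite('pics/c8.png',cv2.resize(x,None,fx=5,fy=5,interpolation=cv2.INTER_CUBIC))
E
```

```text
[-7.41990258  2.71091345 25.09660752] [ 0.     0.    -0.     0.     0.001 -0.    -0.001]
```

View pics/c8.png

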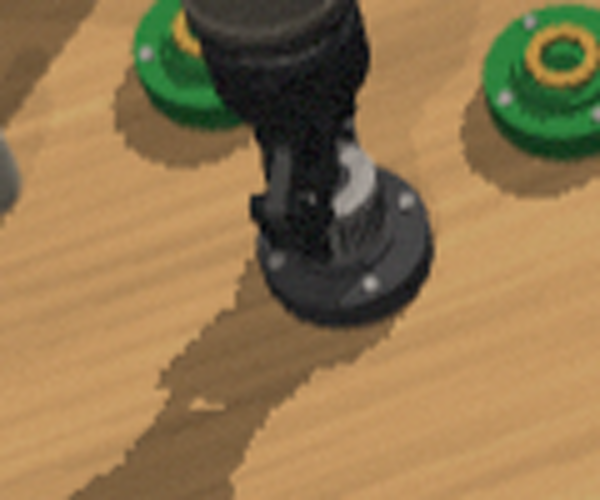

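The collar stands upright on the rim with no visible gap (crop ≈(360,225)). The TCP dropped 16 mm from the pin tops (47 to 31 mm), and it presses at 25 N against an 11 N spring, so it is home and still gripped.

```bash
python3 -c "
from h import *
print(bot.hand_in())"
```

```text
the job is handed in; nothing more can be done
None
```

I handed the job in with the collar keyed over the pins, pressed home on the rim at about 25 N and still gripped, at about 18 s of the 67 s limit; the hand-in returned no verdict.

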